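# Refit the guard collar and hold the lapping machine's guard at 60 degrees

## Robot

A 7-joint arm with a two-finger parallel gripper is mounted at the origin on a cart in front of the work surface, level with it; the furniture and walls round the work are solid. World frame = base frame: x ahead of the robot, y to its left, z up, the work surface at z = 0. Lengths are in m, angles in rad, forces in N, time in s.
With the tool pointing down it reaches from about 0.425 to 0.875 m from the base axis. Payload 4.7 kg.
Tool frame: the origin (TCP) lies midway between the tips of the shut fingers; the grasp point (between the pads) lies ctrl.grasp_offset behind it (ctrl.grasp_offset is the distance from the TCP to the grasp point, in m); z points along the fingers, y is the line along which they close (so a half turn about z gives the same grasp; the last joint's range is limited). The gripper opens to 87 mm and grips with 3 to 60 N. Pads are 19 mm wide; open, the fingers measure 117 mm over their backs; the gripper's body (75 mm by 190 mm) begins 51 mm behind the grasp point.
Start: joints at [-1.101, 0.321, -0.07, 1.45, 0.023, 1.371, -0.057], TCP at [0.286, 0.584, 0.223] pointing down, gripper open.
Joint ranges: [-2.86, 2.86], [-0.3, 2.09], [-1.38, 1.24], [0.06, 2.45], [-1.56, 4.7], [0.09, 2.05], [-2.69, 2.69]. Speed limits (rad/s): [2.57, 2.57, 3.14, 3.14, 3.14, 3.14, 3.14].

## Interface

Orientations are given as a rotation vector (axis times angle).
In Python, from bench import ctrl gives the robot as it stands. The module is installed in compiled form; this text tells all that it offers.
- The arm moves only by the tool jog_arm, never from a script. Its argument "moves" is one flat list of numbers, 7 for each row, row after row: the shift along the tool's x, y, z in units of 30 cm (1.0 is 30 cm), then the turn, a rotation vector about the tool's x, y, z in units of 60 degrees (1.0 is 60 degrees), then the gripper's target within -1 to 1 (fully open at 1, half-way at 0, shut at -1). In form: [x, y, z, wx, wy, wz, fingers, x, y, z, wx, wy, wz, fingers, ...]. A call has exactly 8 rows; each row is the pose to reach, as a shift and turn from the pose commanded when the call began, along the tool's axes at that moment; what a row does not reach only later rows make up. A row lasts 1/8 s, in which the tool goes at most 62.5 mm and 10.7 degrees, less where a joint would pass 70% of its speed; a pose out of reach is approached as far as the arm can. A call with a number of a shift or a turn outside -1 to 1 is refused whole. A call with a gripper value outside its range is refused whole. The fingers move at their own pace and stop on an object; "newtons" is the grip in N (left out, the last holds). Time passes only in rows, so rows that repeat a pose let the fingers close, or fill a call up. It gives the time, the measured TCP pose, the force, the opening and the grip force at its end, in the units of the state.
- ctrl.get_state(): the state, without advancing time (a new reading comes with each control period).
- ctrl.get_image(name): name is "scene" or "top"; returns a dict with "pixels" (400x640x3 uint8, red, green, blue), "fx", "fy", "cx", "cy" (pixels), "dist" ([k1, k2, p1, p2, k3] as OpenCV has them; the pictures are not rectified), "xyz" and "rotation" of the camera in the world. Camera axes: x right, y up, looking along -z (the intrinsics and any distortion apply to the point x, -y, -z); pixel columns grow to the right and rows downward; lengths in m; the calibration is good to about 2 mm. A picture is of the moment at which its call begins. There is no depth.
- ctrl.close_job(): hands the job in; it is judged then, once.
The state is a dict: "time": time; "joint_positions": joint angles; "qd": joint speeds; "joint_torque": joint torques, N m; "position": TCP position; "tool_rot": TCP orientation; "ft_force": force on the tool from outside, world axes, zero at the start; "torque": the same for the moment, N m; "grip_width": opening from 0.0 (shut) to 1.0 (fully open); "grip_force": force on a finger pad.
Only numpy, scipy, OpenCV 4.12 (cv2) and the standard library are available. Lean on these libraries where they do the work, as an engineer would, in place of code of your own. Each camera call takes 0.05 s, during which the arm holds its last target. There are 200 camera calls.

## Task

The guard pivot of the small bench lapping machine is being put back together. Take the brass collar out of the steel parts dish, slip it over the upright stud on top of the guard's pivot post until it sits down flat on the hub, and let go of it; only then swing the clear guard open against its closing spring to 60 degrees (the red line on the scale) and finish while still holding it there with the gripper, so that I can set its open stop. Leave the dish, the bearing, the black nut and the marker where they are.

Things in the scene. Friction and masses are not known exactly. Their poses are not given: they have to be found in the camera images.
- lapper: bench lapping machine, fixed to the bench: grey-green housing 222 (x) x 272 (y) mm, flat grey metal deck 83 mm above the bench, round lapping plate; origin under the middle of its base at bench height, z up, -x is the front with the red stop button, start button and speed knob. The guard's pivot post stands upright at its x = 0, y = +92 mm
- collar_seat (a point): point on the axis of the pivot post at the height of the flat top of the guard's hub (147 mm above the bench), where the collar's underside must come to rest; the hub is 40 mm across and turns with the guard; its axes are those of the machine
- stud_top (a point): top of the fixed upright steel stud on the pivot post's axis, 179 mm above the bench: 16 mm diameter, its top 6 mm tapered to 9 mm; it stands 32 mm above the hub
- collar: loose plain brass ring, 33 mm outside diameter, 18.6 mm bore, 16 mm high, 60 g, the same both ways up; origin at the centre of its underside, z along its bore; lies flat in the parts dish, whose floor is 2 mm thick
- collar_mid (a point): centre of the collar, in the middle of its bore, 8 mm above its underside; 8 mm above collar_seat when the collar is home
- dish: round shallow pressed-steel parts dish, 175 mm across, 15 mm high, flat floor about 125 mm across; origin at the centre of its underside
- guard (a joint): opening angle of the guard, rad: 0 shut, 1.047 = 60 degrees, hard stop 1.396. Turns about the post axis, anticlockwise seen from above: at 0 its arm points along the machine's -y, and it opens towards the machine's +x (rear). A spring shuts it with 0.32 N m at 0, 0.68 at 60 degrees. A red-tipped pointer opposite the arm reads a white scale: a line each 15 degrees, the 60 degree one red and thicker
- guard_knob (a point): middle of the upright round black knob on the guard's arm, 158 mm from the post axis and 161 mm above the bench; knob 24 mm across, full width from 13 mm below to 14 mm above this point, the arm's flat top 22 mm below it; axes turn with the guard (at 0: the machine's). The clear round cover, 173 mm across, lies below the arm, centred 130 mm from the post axis, top 128 mm above the bench
- bearing: steel ball bearing, 52 mm diameter, 12 mm thick, lying flat; leave it alone; origin at the centre of its underside
- black_nut: black coupling nut, 25 mm diameter, 18 mm high; leave it alone; origin at the centre of its underside
- paint_marker: white paint marker with a black cap, 130 mm long, 17 mm thick, lying along its y; leave it alone; origin under its middle
Not all that is in view belongs to the job. Of the things shaped like the collar, the brass one is meant.

How it is judged:
On the way:
1. the collar sits flat on the hub around the stud and is let go, with the guard still shut (horizontal distance between collar_mid and collar_seat below 0.003 m and z of collar_mid in the frame of collar_seat between 0.005 and 0.0105 m and contact force between the fingers and collar below 0.1 N and value of joint guard below 0.17 rad), for 0.2 s.
At the end, for the whole second after the job is handed in: The guard stands still between 55 and 65 degrees (0.96 to 1.135 rad), held there by the gripper's fingers against its spring (more than 2 N on it); the collar, not touched by the fingers, still sits on the hub around the stud (its centre within 2.5 mm of its seated height and 3 mm of the axis) (value of joint guard between 0.96 and 1.135 rad and velocity of joint guard between -0.05 and 0.05 rad/s and contact force between the fingers and guard above 2 N and horizontal distance between collar_mid and collar_seat below 0.003 m and z of collar_mid in the frame of collar_seat between 0.005 and 0.0105 m and contact force between the fingers and collar below 0.1 N); the arm keeps its last pose, push and grip.
It fails at once if the dish is pushed more than 40 mm (distance of dish from where it was at the start of the episode above 0.04 m).
It fails at once if the bearing, the black nut or the marker is moved by more than 30 mm (distance of any of bearing, black_nut, paint_marker from where it was at the start of the episode above 0.03 m).
It also fails if it takes over 58 s, if anything falls off the work surface, if the arm or the gripper's body presses on something with over 40 N, if the wrist force passes 120 N, or if a joint passes its speed limit or range.

## Working session

There is one attempt and no reset: what is moved stays moved. The work goes in short steps, Python scripts to look and compute and a tool call to move; the robot and the scene stay as the last step left them, time stands still between calls to the robot, and variables do not carry over. Pictures are saved under pics/ and viewed, at most 10 in all, crops included, and the job is handed in when it is done.

Besides the shell and the picture viewer there is one more tool, called after "Call:" as name(argument=value, ...) on one line, values as JSON. jog_arm: Moves the arm, as the interface text tells. Its arguments: {"type":"object","properties":{"moves":{"type":"array"},"newtons":{"type":"number"}},"required":["moves"]}

```bash
mkdir -p pics; cat > h.py <<'E'
import numpy as np, cv2
from scipy.spatial.transform import Rotation as R
from bench import ctrl
def cam(n):
    im=ctrl.get_image(n); im['K']=np.array([[im['fx'],0,im['cx']],[0,im['fy'],im['cy']],[0,0,1.]])
    r=np.array(im['rotation'],float)
    im['R']=r if r.shape==(3,3) else R.from_rotvec(r).as_matrix() if r.size==3 else R.from_quat(r).as_matrix()
    im['xyz']=np.array(im['xyz']); im['dist']=np.array(im['dist'],float); im['bgr']=np.ascontiguousarray(im['pixels'][:,:,::-1]); return im
def ray(im,uv):
    p=cv2.undistortPoints(np.array([[uv]],float),im['K'],im['dist'])[0,0]
    return im['R']@np.array([p[0],-p[1],-1.])
def onplane(im,uv,z):
    d=ray(im,uv); return im['xyz']+d*(z-im['xyz'][2])/d[2]
def proj(im,P):
    c=(np.atleast_2d(P)-im['xyz'])@im['R']*[1,-1,-1]
    return cv2.projectPoints(c,np.zeros(3),np.zeros(3),im['K'],im['dist'])[0][:,0]
def rel(T):
    s=ctrl.get_state(); return R.from_rotvec(s['tool_rot']).inv().apply(np.array(T)-s['position'])/0.3
E
python3 - <<'E'
from h import *
for n in('scene','top'):
    im=cam(n); cv2.imwrite(f'pics/{n}0.png',im['bgr']); print(n,im['xyz'],im['R'].round(3).tolist(),im['fx'],im['dist'],im['rotation'])
s=ctrl.get_state(); print(s,ctrl.grasp_offset, R.from_rotvec(s['tool_rot']).as_matrix().round(3))
E
```

```text
scene [ 0.02110648 -0.52923916  0.63224951] [[0.691, 0.401, -0.601], [-0.722, 0.411, -0.556], [0.024, 0.819, 0.574]] 364.89085038201824 [-0.04857313  0.          0.          0.          0.        ] [ 0.89521725 -0.40747289 -0.73164911]
top [ 0.40488052 -0.04664671  1.34036734] [[-0.005, 0.992, -0.13], [-1.0, -0.002, 0.021], [0.02, 0.13, 0.991]] 426.17372885889625 [-0.10685131  0.          0.          0.          0.        ] [ 0.08642694 -0.11844947 -1.57169941]
{'time': 0.1, 'joint_positions': array([-1.10091417,  0.32176212, -0.07010234,  1.45154753,  0.0226323 ,
        1.37079724, -0.05687756]), 'qd': array([-2.57323214e-04, -2.89475712e-03, -1.28862249e-03, -2.30123348e-03,
       -4.36588613e-05,  2.12627331e-04, -3.68291760e-05]), 'joint_torque': array([-7.83570431e-04, -4.92571449e+01, -4.06183926e-01, -3.13398349e+01,
       -6.40992215e-02,  3.94227973e-02,  6.14847045e-05]), 'position': array([0.28593428, 0.58318201, 0.22156518]), 'tool_rot': array([-7.09585753e-01, -3.06012523e+00,  2.67845967e-03]), 'ft_force': array([-1.44700941,  0.48147086,  0.08881065]), 'torque': array([-0.02853659, -0.03451918,  0.00075721]), 'grip_force': 0.0, 'grip_width': 1.0008904840264217} 0.0187 [[-0.898  0.44  -0.001]
 [ 0.44   0.898 -0.002]
 [-0.    -0.002 -1.   ]]
```

View pics/scene0.png

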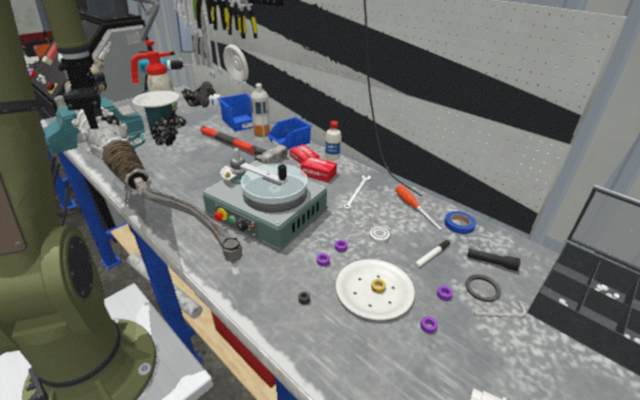

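View pics/top0.png

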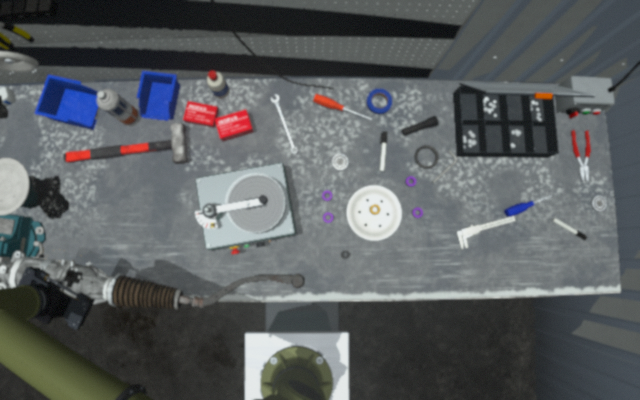

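The scene view shows the machine at about (265,205) with the pivot near (235,165). The dish is at (375,290), with a brass ring in it at (378,286).

Things that could be taken for the collar (scene pixels):
- Brass ring (378,286), or (375,210) in the top view
- Purple rings (323,259), (341,245), (445,293) and (429,324)
- Bearing (380,233)
- Black nut (304,298)

I choose the brass ring in the dish.

```bash
python3 - <<'E'
from h import *
t=cv2.imread('pics/top0.png'); s=cv2.imread('pics/scene0.png')
f=lambda i,x,y,w,h,k:cv2.resize(i[y:y+h,x:x+w],(w*k,h*k),interpolation=cv2.INTER_CUBIC)
a=f(t,190,160,110,95,4); b=f(t,340,180,70,65,4)[:,:]; c=f(s,200,145,130,100,4)[:, :440]
d=f(s,335,255,85,70,4)
o=np.zeros((600,800,3),np.uint8); 
def put(i,x,y):
    h,w=min(i.shape[0],600-y),min(i.shape[1],800-x); o[y:y+h,x:x+w]=i[:h,:w]
put(a,0,0);put(c,0,390-180+170);put(b,450,0);put(d,450,300)
put(f(s,200,145,110,55,4),0,380)
cv2.imwrite('pics/crop1.png',o)
for n in('top','scene'):
    im=cam(n); hsv=cv2.cvtColor(im['bgr'],cv2.COLOR_BGR2HSV)
    m=cv2.inRange(hsv,(12,90,60),(35,255,255)); q=np.zeros_like(m)
    x,y=(375,210) if n=='top' else (378,286); q[y-20:y+20,x-20:x+20]=m[y-20:y+20,x-20:x+20]
    ys,xs=np.nonzero(q); uv=(xs.min()+xs.max())/2,(ys.min()+ys.max())/2
    print(n,'brass',len(xs),uv,xs.mean(),ys.mean(),onplane(im,uv,.012 if n=='scene' else .016))
    # deck mask in top: grey-green
    print([ (p,onplane(im,p,.083)[:2].round(3)) for p in ([(196,181),(285,165),(297,235),(208,249)] if n=='top' else [])])
E
```

```text
top brass 32 (np.float64(374.5), np.float64(209.0)) 374.3125 209.21875 [ 0.52839942 -0.24670131  0.016     ]
[((196, 181), array([0.608, 0.297])), ((285, 165), array([0.655, 0.03 ])), ((297, 235), array([ 0.446, -0.006])), ((208, 249), array([0.405, 0.255]))]
scene brass 134 (np.float64(378.0), np.float64(285.5)) 377.94029850746267 285.64179104477614 [ 0.52735205 -0.24741082  0.012     ]
[]
```

View pics/crop1.png

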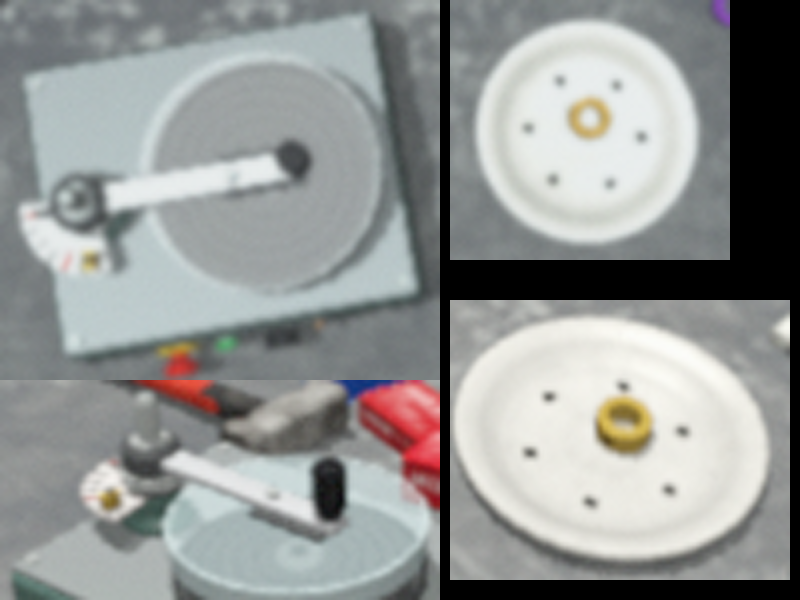

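The crop confirms a brass ring in the dish with a light, open bore. The machine crop shows the stud tip at about (237,149) in scene and (209.5,210) in top, and the knob at (263,200) in top. Next I compute the post position from these.

```bash
python3 - <<'E'
from h import *
t=cam('top'); s=cam('scene')
c=np.array([onplane(t,(190+x/4,160+y/4),.083)[:2] for x,y in [(25,80),(370,15),(420,295),(65,355)]])
o=c.mean(0); yv=(c[0]+c[3]-c[1]-c[2]); yv/=np.linalg.norm(yv); xv=(c[0]+c[1]-c[2]-c[3]); xv/=np.linalg.norm(xv)
print('corners',c.round(3).tolist(),o,yv,xv,'post',o+.092*yv, 'knob0',o+(.092-.158)*yv)
for nm,z,a,b in (('stud',.179,(209.5,210),(236.7,148.5)),('knob',.175,(263.3,199.5),(282,166))):
    print(nm,onplane(t,a,z),onplane(s,b,z))
    p=o+.092*yv if nm=='stud' else o-.066*yv
    print(proj(t,[*p,z]),proj(s,[*p,z]))
# finer: hub dark circle top, knob dark blob
g=cv2.cvtColor(t['bgr'],cv2.COLOR_BGR2GRAY)
for nm,x,y,r in (('hub',209,210,9),('knob',263,200,8)):
    q=g[y-r:y+r+1,x-r:x+r+1]; ys,xs=np.nonzero(q<(75 if nm=='knob' else 110)); print(nm,len(xs),xs.mean()+x-r,ys.mean()+y-r)
gs=s['pixels'][:,:,1]; print(gs[146:164:2,226:248])
print(rel([.528,-.247,.15]))
E
```

```text
corners [[0.611, 0.296], [0.659, 0.038], [0.45, -0.001], [0.406, 0.26]] [0.5314205  0.14846245] [-0.17531305  0.98451274] [0.98444417 0.17569766] post [0.5152917  0.23903762] knob0 [0.54299116 0.08348461]
stud [0.51148914 0.23066347 0.179     ] [0.51574781 0.23980006 0.179     ]
[[206.51291762 208.62054596]] [[236.72756147 148.64538661]]
knob [0.54066899 0.0835361  0.175     ] [0.54495221 0.08811887 0.175     ]
[[263.32880871 198.66165882]] [[282.6364213  166.92354399]]
hub 57 213.9298245614035 212.59649122807016
knob 17 264.29411764705884 200.11764705882354
[[134 132 121 103  98  90  77  75  72  66  58  49  40  46  47  54  57  59
   65  68  76  78]
 [144 149 145 148 147 139 126 118 142 165 169 153 120  85  71  59  53  41
   42  39  51  49]
 [151 149 149 149 149 147 149 154 162 169 172 160 135 117 104 100  87  82
   76  69  57  49]
 [148 148 144 143 147 144 146 140 140 141 138 133 127 128 138 143 138 134
  125 107  93  84]
 [145 145 144 141 144 140 141 137 135 134 134 132 125 125 128 137 138 139
  139 141 139 131]
 [144 142 142 142 144 140 138 135 131 134 131 129 125 122 130 135 134 136
  138 135 137 135]
 [141 142 139 138 134 131 142 156 153 137 133 127 124 133 166 171 144 120
  126 131 133 133]
 [137 139 137 134 124 122 156 188 187 171 153 138 132 139 136 130 114  96
   98 119 132 134]
 [138 137 135 128 110 101 102 115 131 141 143 130 112 102 100  90  83  95
  127 153 154 141]]
[-1.94257793 -2.13064088  0.2420155 ]
```

Call:
jog_arm(moves=[-0.13,-0.12,-0.05,0,0,0,0.4,-0.26,-0.25,-0.1,0,0,0,0.4,-0.4,-0.37,-0.1,0,0,0,0.4,-0.53,-0.5,-0.1,0,0,0,0.4,-0.66,-0.62,-0.1,0,0,0,0.4,-0.8,-0.75,-0.1,0,0,0,0.4,-0.93,-0.87,-0.1,0,0,0,0.4,-1,-1,-0.1,0,0,0,0.4])

```text
time: 1.3
position: [0.4245, 0.1797, 0.2527]
tool_rot: [0.713, 3.059, 0.0]
ft_force: [0.2, -0.9, -0.7]
grip_width: 0.701
grip_force: 0.0
```

```bash
python3 - <<'E'
from h import *
s=ctrl.get_state();print(s['position'],s['joint_positions'].round(2),rel([.528,-.247,.12]))
print(R.from_rotvec(s['tool_rot']).as_matrix().round(3))
E
```

```text
[0.42446444 0.17972549 0.25271099] [-0.7  -0.11  0.23  1.86  0.02  1.39  0.63] [-0.93835115 -1.12324211  0.44260152]
[[-0.897  0.442  0.001]
 [ 0.442  0.897  0.   ]
 [-0.001  0.    -1.   ]]
```

Call:
jog_arm(moves=[-0.12,-0.14,0,0,0,0,0.4,-0.25,-0.28,0,0,0,0,0.4,-0.38,-0.42,0,0,0,0,0.4,-0.5,-0.57,0,0,0,0,0.4,-0.63,-0.71,0.05,0,0,0,0.4,-0.75,-0.85,0.1,0,0,0,0.4,-0.9,-1,0.2,0,0,0,0.4,-0.94,-1,0.3,0,0,0,0.4])

```text
time: 2.3
position: [0.5447, -0.2165, 0.1627]
tool_rot: [0.718, 3.056, -0.004]
ft_force: [0.1, 0.6, 0.1]
grip_width: 0.703
grip_force: 0.0
```

```bash
python3 - <<'E'
from h import *
s=ctrl.get_state();print(s['position'],s['joint_positions'].round(2),rel([.528,-.247,.006]))
M=[]
for n in('scene','top'):
    im=cam(n); hsv=cv2.cvtColor(im['bgr'],cv2.COLOR_BGR2HSV)
    x,y=(375,210) if n=='top' else (378,286)
    m=cv2.inRange(hsv,(12,90,60),(35,255,255)); ys,xs=np.nonzero(m[y-20:y+20,x-20:x+20]); print(n,len(xs))
E
```

```text
[ 0.54474172 -0.21651828  0.16274843] [-0.27  0.26  0.7   1.72 -0.17  1.23  1.59] [ 0.00637035 -0.11488804  0.52268435]
scene 143
top 38
```

Call:
jog_arm(moves=[0,-0.11,0.1,0,0,0,0.4,0,-0.11,0.25,0,0,0,0.4,0,-0.11,0.35,0,0,0,0.4,0,-0.11,0.35,0,0,0,0.4,0,-0.11,0.35,0,0,0,0.4,0,-0.11,0.35,0,0,0,0.4,0,-0.11,0.35,0,0,0,0.4,0,-0.11,0.35,0,0,0,0.4])

```text
time: 3.4
position: [0.5305, -0.2409, 0.0581]
tool_rot: [0.709, 3.059, 0.0]
ft_force: [0.2, 0.2, 0.3]
grip_width: 0.695
grip_force: 0.0
```

```bash
python3 - <<'E'
from h import *
s=ctrl.get_state();print(s['position'],rel([.528,-.247,.006]),R.from_rotvec(s['tool_rot']).as_matrix().round(3))
im=cam('scene');print(proj(im,[s['position'],[.528,-.247,.018]]))
a=cv2.resize(im['bgr'][215:335,310:450],None,fx=4,fy=4,interpolation=cv2.INTER_CUBIC);cv2.imwrite('pics/g1.png',a)
E
```

```text
[ 0.53046569 -0.24093501  0.05814368] [-0.00136085 -0.02184383  0.17380439] [[-0.898  0.44   0.001]
 [ 0.44   0.898 -0.   ]
 [-0.001  0.    -1.   ]]
[[378.95304617 268.74357204]
 [378.34181287 283.41677421]]
```

View pics/g1.png

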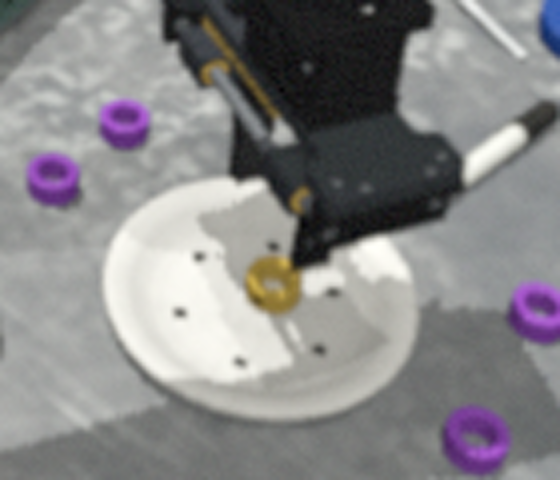

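The picture shows the brass ring at about crop (272,285), i.e. scene (378,286), between the fingers. The near finger tip is just to its right, so I'm going down to grip it.

Call:
jog_arm(moves=[0,-0.02,0.06,0,0,0,0.4,0,-0.02,0.12,0,0,0,0.4,0,-0.02,0.16,0,0,0,0.4,0,-0.02,0.17,0,0,0,0.4,0,-0.02,0.17,0,0,0,0.2,0,-0.02,0.17,0,0,0,-0.1,0,-0.02,0.17,0,0,0,-0.6,0,-0.02,0.17,0,0,0,-1], newtons=15)

```text
time: 4.45
position: [0.5279, -0.2463, 0.007]
tool_rot: [0.709, 3.06, 0.0]
ft_force: [0.5, 0.5, 1.6]
grip_width: 0.371
grip_force: 15.0
```

Call:
jog_arm(moves=[0,0,0,0,0,0,-1,0,0,0,0,0,0,-1,0,0,0,0,0,0,-1,0,0,-0.1,0,0,0,-1,0,0,-0.2,0,0,0,-1,0,0,-0.35,0,0,0,-1,0,0,-0.5,0,0,0,-1,0,0,-0.65,0,0,0,-1], newtons=25)

```text
time: 5.45
position: [0.5269, -0.2462, 0.2023]
tool_rot: [-0.71, -3.059, -0.0]
ft_force: [0.0, 0.6, -0.9]
grip_width: 0.371
grip_force: 25.0
```

```bash
python3 - <<'E'
from h import *
s=ctrl.get_state();print(s['position'],rel([.515,.239,.205]),s['grip_width']*87)
im=cam('scene');u=proj(im,s['position'])[0];print(u)
hsv=cv2.cvtColor(im['bgr'],cv2.COLOR_BGR2HSV); m=cv2.inRange(hsv,(12,90,40),(35,255,255))
n,l,st,c=cv2.connectedComponentsWithStats(m);print([(st[i].tolist(),c[i].round(1)) for i in range(1,n) if st[i,4]>15])
E
```

```text
[ 0.5268782  -0.24620197  0.202346  ] [ 0.74773557  1.43466171 -0.00846253] 32.29602652786357
[388.87010646 218.3143072 ]
[([211, 6, 4, 15, 55], array([212.6,  12.9])), ([223, 7, 8, 23, 110], array([226.6,  17.1])), ([237, 15, 9, 19, 135], array([241.2,  24. ])), ([250, 16, 7, 18, 76], array([253.8,  23.6])), ([49, 83, 9, 11, 36], array([53., 88.])), ([254, 125, 9, 11, 80], array([258.1, 130.2])), ([264, 125, 5, 10, 42], array([265.8, 128.8])), ([371, 164, 25, 25, 108], array([382.6, 175.7])), ([371, 175, 9, 8, 33], array([374.3, 178.2])), ([390, 195, 10, 10, 43], array([393.6, 198.7])), ([217, 207, 11, 14, 82], array([222.7, 213.1])), ([381, 209, 11, 16, 126], array([386.3, 216. ])), ([453, 215, 16, 8, 57], array([460.9, 217.9])), ([211, 312, 22, 36, 38], array([218. , 329.1])), ([247, 364, 19, 19, 25], array([257.1, 374.4]))]
```

The collar is gripped at about 32–33 mm. Now I carry it to the post, raised.

Call:
jog_arm(moves=[0.05,0.09,-0.1,0,0,0,-1,0.11,0.21,-0.2,0,0,0,-1,0.18,0.34,-0.2,0,0,0,-1,0.24,0.47,-0.2,0,0,0,-1,0.31,0.6,-0.2,0,0,0,-1,0.38,0.73,-0.2,0,0,0,-1,0.44,0.85,-0.2,0,0,0,-1,0.5,0.97,-0.2,0,0,0,-1])

```text
time: 6.5
position: [0.5204, 0.0822, 0.2608]
tool_rot: [-0.71, -3.06, 0.001]
ft_force: [0.9, 0.4, -0.4]
grip_width: 0.371
grip_force: 25.0
```

```bash
python3 - <<'E'
from h import *
s=ctrl.get_state();print(s['position'],rel([.515,.239,.23]))
E
```

```text
[0.52038592 0.08217921 0.26080158] [0.24614717 0.46152743 0.10257057]
```

Call:
jog_arm(moves=[0.06,0.12,0,0,0,0,-1,0.12,0.24,0,0,0,0,-1,0.18,0.36,0,0,0,0,-1,0.23,0.43,0.05,0,0,0,-1,0.24,0.46,0.1,0,0,0,-1,0.24,0.46,0.15,0,0,0,-1,0.24,0.46,0.17,0,0,0,-1,0.24,0.46,0.17,0,0,0,-1])

```text
time: 7.5
position: [0.5172, 0.2351, 0.2102]
tool_rot: [-0.713, -3.059, 0.001]
ft_force: [-0.1, 0.8, -0.5]
grip_width: 0.367
grip_force: 25.0
```

```bash
python3 - <<'E'
from h import *
s=ctrl.get_state();p=s['position'];print(p,rel([.515,.239,.2]))
im=cam('scene');print('collar top/bot expected',proj(im,[p+[0,0,.011],p-[0,0,.005],[.515,.239,.179],[.515,.239,.147]]))
a=cv2.resize(im['bgr'][110:200,190:300],None,fx=6,fy=6,interpolation=cv2.INTER_CUBIC);cv2.imwrite('pics/g2.png',a)
E
```

```text
[0.51716608 0.23510779 0.21019145] [0.01220669 0.00847025 0.03396723]
collar top/bot expected [[236.55272429 134.53068484]
 [237.16952647 140.06198326]
 [236.64687481 148.68395632]
 [237.84841909 159.13248651]]
```

View pics/g2.png

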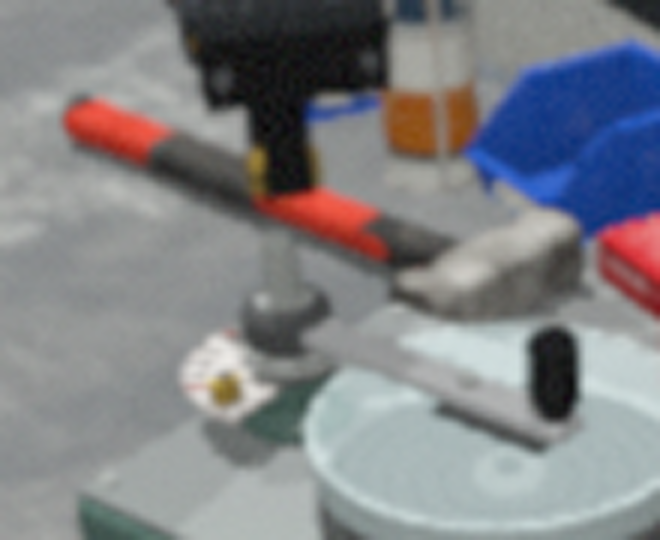

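The picture shows the collar edges at about crop x 250 and 320 and the stud at x 281. They agree to within about 2 mm laterally, so I measure finer.

```bash
python3 - <<'E'
from h import *
s=ctrl.get_state();p=s['position'];print(p)
T=R.from_rotvec(s['tool_rot']).as_matrix()
A=[cam('scene') for _ in range(4)]; im=A[0]; av=np.mean([a['bgr'].astype(float) for a in A],0)
sat=av.max(2)-av.min(2)
print('sat rows 135-143, cols 229-246');print(sat[134:143,229:247].round().astype(int))
g=av[:,:,1];print('g rows');print(g[146:160:2,228:247].round().astype(int))
P=[p+[0,0,z]+d*.0165*u for z in(.003,) for u in [(im['R'][:,0]*[1,1,0])] for d in(-1,0,1)];print(proj(im,P))
q=np.array([.5155,.2394,.17]);print(proj(im,[q,q+.008*im['R'][:,0],q-.008*im['R'][:,0]]))
E
```

```text
[0.51743206 0.23555043 0.21086005]
sat rows 135-143, cols 229-246
[[  2   7  34  60  43  11   4   1   2   1   2  10  30  29  10   2   3   4]
 [  3  21  64  88  62  21   1   4   4   2   2   9  36  38  13   2   3   4]
 [  7  29  69  90  72  27   3   2   3   2   2   7  30  36  15   3   3   3]
 [  6  24  56  76  62  24   0   2   1   4   3   2  26  36  20   4   2   3]
 [  6  16  38  59  47  18   2   2   2   2   0   2  22  38  22   6   2   2]
 [  4  11  29  51  46  18   2   3   2   4   5   4  18  33  20   6   3   3]
 [  4   9  33  60  55  26   0   2   1   2   1   5  30  46  33  13   0   4]
 [  1   8  30  62  64  38  17  26  37  44  62  83 104 113  96  67  35  12]
 [  2   3  23  64  83  76  76  84  98 110 126 146 158 159 152 134 106  72]]
g rows
[[125 106  99  90  81  76  73  68  59  50  45  46  49  51  57  60  65  70
   77]
 [150 149 148 142 128 114 112 115 116 108  94  82  71  63  53  47  45  46
   51]
 [151 149 151 151 150 142 134 135 136 130 118 110 106  99  88  80  77  70
   61]
 [147 147 147 148 146 138 130 130 130 126 122 127 140 143 141 137 125 108
   96]
 [146 144 144 145 143 136 129 128 130 126 122 123 133 140 141 142 144 145
  140]
 [145 144 143 143 141 134 127 127 129 127 122 118 126 133 136 140 140 138
  137]
 [140 139 137 132 134 138 132 128 129 127 122 116 119 117 105 108 124 138
  136]]
[[230.61689203 136.88290522]
 [236.82055771 136.99627649]
 [243.02847991 137.11155632]]
[[237.05298369 151.55270162]
 [239.97784508 151.54392305]
 [234.12969964 151.56179825]]
```

Call:
jog_arm(moves=[0.014,0.01,0.02,0,0,0,-1,0.014,0.01,0.04,0,0,0,-1,0.014,0.01,0.06,0,0,0,-1,0.014,0.01,0.075,0,0,0,-1,0.014,0.01,0.085,0,0,0,-1,0.014,0.01,0.095,0,0,0,-1,0.014,0.01,0.105,0,0,0,-1,0.014,0.01,0.11,0,0,0,-1])

```text
time: 8.75
position: [0.5146, 0.2415, 0.1776]
tool_rot: [0.71, 3.06, 0.001]
ft_force: [-0.8, 1.0, -0.5]
grip_width: 0.369
grip_force: 25.0
```

```bash
python3 - <<'E'
from h import *
s=ctrl.get_state();p=s['position'];print(p,s['ft_force'],rel([.515,.24,.152]))
E
```

```text
[0.51457541 0.24147837 0.17761954] [-0.84558067  1.01272555 -0.49997863] [-0.00344085 -0.00386202  0.08539573]
```

No force with the underside below the stud top, so it has entered. I continue down gently.

Call:
jog_arm(moves=[0,0,0.01,0,0,0,-1,0,0,0.02,0,0,0,-1,0,0,0.03,0,0,0,-1,0,0,0.04,0,0,0,-1,0,0,0.05,0,0,0,-1,0,0,0.06,0,0,0,-1,0,0,0.065,0,0,0,-1,0,0,0.07,0,0,0,-1])

```text
time: 9.75
position: [0.5145, 0.2417, 0.1567]
tool_rot: [0.709, 3.06, 0.001]
ft_force: [-0.0, 3.1, 1.6]
grip_width: 0.371
grip_force: 25.0
```

Call:
jog_arm(moves=[0,-0.003,0.004,0,0,0,-1,0,-0.003,0.008,0,0,0,-1,0,-0.003,0.011,0,0,0,-1,0,-0.003,0.013,0,0,0,-1,0,-0.003,0.015,0,0,0,-1,0,-0.003,0.017,0,0,0,-1,0,-0.003,0.017,0,0,0,-1,0,-0.003,0.017,0,0,0,-1])

```text
time: 10.75
position: [0.5143, 0.2417, 0.152]
tool_rot: [0.708, 3.06, 0.003]
ft_force: [-0.0, 6.2, 1.9]
grip_width: 0.373
grip_force: 25.0
```

Call:
jog_arm(moves=[0,0.005,0,0,0,0,-1,0,0.005,0,0,0,0,-1,0,0.005,0.003,0,0,0,-1,0,0.005,0.003,0,0,0,-0.1,0,0.005,0.003,0,0,0,0.0,0,0.005,0.003,0,0,0,0.2,0,0.005,0.003,0,0,0,0.2,0,0.005,0.003,0,0,0,0.2])

```text
time: 11.75
position: [0.5148, 0.2415, 0.1504]
tool_rot: [-0.71, -3.06, 0.001]
ft_force: [-0.4, 0.4, 0.3]
grip_width: 0.596
grip_force: 0.0
```

Call:
jog_arm(moves=[0,0,0,0,0,0,0.2,0,0,-0.03,0,0,0,0.2,0,0,-0.08,0,0,0,0.2,0,0,-0.15,0,0,0,0.2,0,0,-0.22,0,0,0,0.2,0,0,-0.3,0,0,0,0.2,0,0,-0.3,0,0,0,0.2,0,0,-0.3,0,0,0,0.2])

```text
time: 12.75
position: [0.5146, 0.2416, 0.2404]
tool_rot: [-0.71, -3.06, 0.0]
ft_force: [-0.2, -0.4, 0.1]
grip_width: 0.599
grip_force: 0.0
```

```bash
python3 - <<'E'
from h import *
s=ctrl.get_state();p=s['position'];print(p,s['ft_force'],s['joint_positions'].round(2))
c=np.array([.5155,.2394]); a=np.array([.175,-.985]); 
for k in (0,1): pass
print('knob',proj(cam('scene'),[[.544,.084,.175]]), rel([.544,.084,.2]))
im=cam('scene');a=cv2.resize(im['bgr'][130:205,190:310],None,fx=6,fy=6,interpolation=cv2.INTER_CUBIC);cv2.imwrite('pics/g3.png',a)
E
```

```text
[0.51457721 0.24164698 0.24038471] [-0.18706826 -0.42220817  0.14735333] [-0.8   0.14  0.35  1.65 -0.05  1.37  0.67]
knob [[282.8015213  166.71233974]] [-0.32000601 -0.42778129  0.13306512]
```

View pics/g3.png

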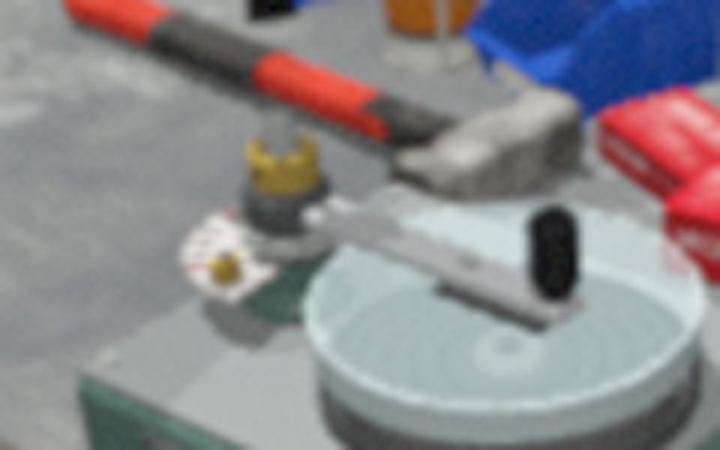

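The collar sits down on the hub around the stud, at about (237,157) in scene. The guard is still shut, with the knob top at (282.5,166). Next I go to the knob.

Call:
jog_arm(moves=[-0.08,-0.1,0,0,0,0,0.3,-0.16,-0.22,0,0,0,0,0.3,-0.25,-0.34,0,0,0,0,0.3,-0.315,-0.427,0,0,0,0,0.3,-0.315,-0.427,0,0,0,0,0.3,-0.315,-0.427,0.05,0,0,0,0.3,-0.315,-0.427,0.1,0,0,0,0.3,-0.315,-0.427,0.12,0,0,0,0.3])

```text
time: 13.85
position: [0.5419, 0.0861, 0.2023]
tool_rot: [-0.706, -3.058, 0.002]
ft_force: [0.5, 0.1, -0.8]
grip_width: 0.652
grip_force: 0.0
```

```bash
python3 - <<'E'
from h import *
s=ctrl.get_state();p=s['position'];print(p,rel([.543,.085,.15]))
im=cam('scene');print(proj(im,p));a=cv2.resize(im['bgr'][125:200,235:335],None,fx=6,fy=6,interpolation=cv2.INTER_CUBIC);cv2.imwrite('pics/g4.png',a)
E
```

```text
[0.54194772 0.08609768 0.2023211 ] [-0.00518049 -0.00138042  0.17439493]
[[281.25399979 157.0647398 ]]
```

View pics/g4.png

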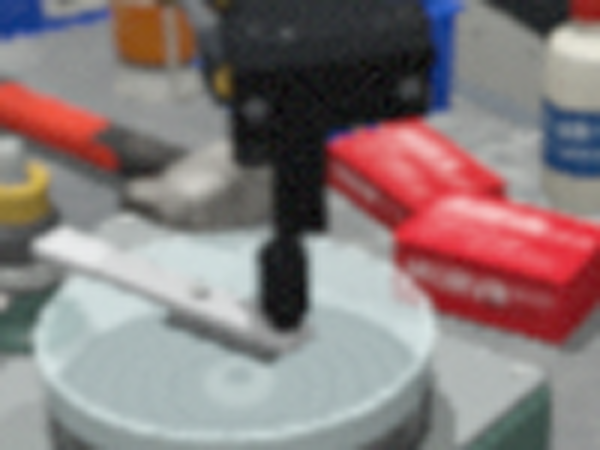

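The knob (crop x≈285) is between the fingers, so I descend and grip.

Call:
jog_arm(moves=[0,0,0.05,0,0,0,0.3,0,0,0.1,0,0,0,0.3,0,0,0.15,0,0,0,0.3,0,0,0.17,0,0,0,0.3,0,0,0.17,0,0,0,0,0,0,0.17,0,0,0,-0.5,0,0,0.17,0,0,0,-1,0,0,0.17,0,0,0,-1], newtons=20)

```text
time: 14.9
position: [0.5438, 0.0861, 0.1541]
tool_rot: [0.709, 3.059, 0.004]
ft_force: [2.2, 6.3, -2.0]
grip_width: 0.277
grip_force: 3.5
```

```bash
python3 - <<'E'
from h import *
s=ctrl.get_state();p=s['position'];print(p,s['ft_force'],s['grip_width']*87,s['grip_force'])
T=R.from_rotvec(s['tool_rot'])
c=np.array([.5150,.2405]); v=p[:2]-c; print(np.hypot(*v),np.degrees(np.arctan2(*v[::-1])))
for d in range(4,62,4):
    a=np.radians(d); w=np.array([[np.cos(a),-np.sin(a)],[np.sin(a),np.cos(a)]])@v
    q=np.array([*(c+w),p[2]]); print(d,(T.inv().apply(q-p)/.3).round(3), np.hypot(*q[:2]).round(3))
E
```

```text
[0.54375886 0.08612474 0.15406273] [ 2.22582205  6.28010132 -1.98682853] 24.10591814860195 3.527053836733103
0.15703118442254416 -79.44722821835717
4 [-0.029  0.023  0.   ] 0.561
8 [-0.055  0.048  0.   ] 0.572
12 [-0.08   0.074  0.   ] 0.583
16 [-0.104  0.102  0.   ] 0.594
20 [-0.125  0.132  0.   ] 0.604
24 [-0.144  0.163  0.   ] 0.614
28 [-0.161  0.196  0.001] 0.624
32 [-0.175  0.229  0.001] 0.634
36 [-0.187  0.264  0.001] 0.643
40 [-0.197  0.299  0.001] 0.652
44 [-0.204  0.335  0.001] 0.66
48 [-0.209  0.371  0.001] 0.668
52 [-0.211  0.408  0.001] 0.676
56 [-0.21   0.444  0.001] 0.683
60 [-0.207  0.481  0.001] 0.689
```

Call:
jog_arm(moves=[0,0,0,0,0,0,-1,-0.029,0.023,0,0,0,0,-1,-0.055,0.048,0,0,0,0,-1,-0.08,0.074,0,0,0,0,-1,-0.104,0.102,0,0,0,0,-1,-0.125,0.132,0,0,0,0,-1,-0.144,0.163,0,0,0,0,-1,-0.161,0.196,0,0,0,0,-1], newtons=25)

```text
time: 15.9
position: [0.6135, 0.1121, 0.1539]
tool_rot: [0.713, 3.058, -0.009]
ft_force: [-2.1, -5.0, 4.8]
grip_width: 0.264
grip_force: 25.0
```

```bash
cat > arc.py <<'E'
from h import *
s=ctrl.get_state();p=s['position'];print(p,s['ft_force'],s['grip_width']*87,s['grip_force'])
T=R.from_rotvec(s['tool_rot'])
c=np.array([.5150,.2405]); v=p[:2]-c; a0=np.degrees(np.arctan2(*v[::-1])); print(np.hypot(*v),a0+80)
for d in range(4,62,4):
    t=np.radians(d+a0); q=np.array([*(c+.157*np.array([np.cos(t),np.sin(t)])),p[2]])
    if a0+80+d<66: print(a0+80+d,(T.inv().apply(q-p)/.3).round(3))
E
python3 arc.py
```

```text
[0.61348125 0.112084   0.1539426 ] [-2.05586406 -4.97702981  4.830247  ] 22.991415992240377 25.01089590420179
0.1618308556493423 27.484321437237753
31.484321437237753 [-0.001  0.04  -0.   ]
35.48432143723775 [-0.013  0.075 -0.   ]
39.48432143723775 [-0.023  0.11  -0.001]
43.48432143723775 [-0.031  0.145 -0.001]
47.48432143723775 [-0.037  0.182 -0.001]
51.48432143723775 [-0.039  0.218 -0.001]
55.48432143723775 [-0.039  0.255 -0.001]
59.48432143723775 [-0.037  0.291 -0.002]
63.48432143723775 [-0.032  0.327 -0.002]
```

Call:
jog_arm(moves=[-0.003,0.04,0,0,0,0,-1,-0.014,0.075,0,0,0,0,-1,-0.024,0.11,0,0,0,0,-1,-0.032,0.145,0,0,0,0,-1,-0.038,0.182,0,0,0,0,-1,-0.04,0.218,0,0,0,0,-1,-0.04,0.255,0,0,0,0,-1,-0.039,0.282,0,0,0,0,-1])

```text
time: 16.9
position: [0.6634, 0.1806, 0.1541]
tool_rot: [0.715, 3.053, -0.012]
ft_force: [0.8, -6.8, 3.1]
grip_width: 0.264
grip_force: 25.0
```

Call:
jog_arm(moves=[0,0,0,0,0,0,-1,0,0,0,0,0,0,-1,0,0,0,0,0,0,-1,0,0,0,0,0,0,-1,0,0,0,0,0,0,-1,0,0,0,0,0,0,-1,0,0,0,0,0,0,-1,0,0,0,0,0,0,-1])

```text
time: 17.9
position: [0.6634, 0.1809, 0.1541]
tool_rot: [0.715, 3.053, -0.01]
ft_force: [2.2, -7.3, 2.7]
grip_width: 0.261
grip_force: 25.0
```

```bash
python3 arc.py; python3 - <<'E'
from h import *
i=cam('scene')['bgr'];t=cam('top')['bgr']
f=lambda i,x,y,w,h,k:cv2.resize(i[y:y+h,x:x+w],(w*k,h*k),interpolation=cv2.INTER_CUBIC)
o=np.zeros((560,800,3),np.uint8);o[:,:480]=f(i,200,135,60,70,8);o[:400,480:]=f(t,180,180,40,50,8);cv2.imwrite('pics/g5.png',o)
E
```

```text
[0.66341765 0.18093918 0.15409549] [ 2.21182161 -7.30237682  2.71244731] 22.737509137411198 24.99434259892041
0.15992276826707358 58.13413592108576
62.13413592108576 [ 0.014  0.036 -0.   ]
```

View pics/g5.png

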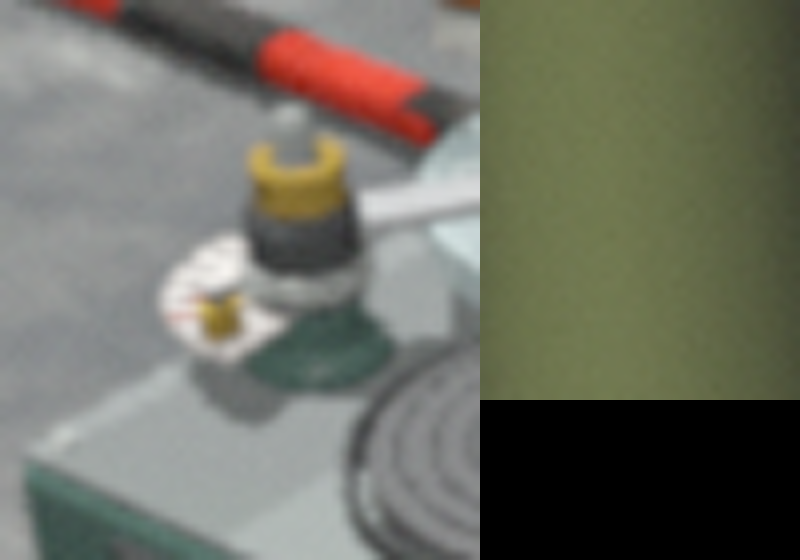

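The picture shows the collar still home around the stud and the arm swung to the rear. The pointer tip is hidden, so I rely on the chord, which gives 57.8°. I nudge about 2° more.

Call:
jog_arm(moves=[0.001,0.006,0,0,0,0,-1,0.003,0.012,0,0,0,0,-1,0.004,0.018,0,0,0,0,-1,0.004,0.018,0,0,0,0,-1,0.004,0.018,0,0,0,0,-1,0.004,0.018,0,0,0,0,-1,0.004,0.018,0,0,0,0,-1,0.004,0.018,0,0,0,0,-1])

```text
time: 19.0
position: [0.665, 0.1858, 0.1541]
tool_rot: [0.715, 3.052, -0.011]
ft_force: [3.2, -6.8, 2.3]
grip_width: 0.267
grip_force: 25.0
```

```bash
python3 arc.py; python3 -c "
from h import *
p=ctrl.get_state()['position'];print(np.degrees(2*np.arcsin(np.hypot(*(p[:2]-[.5438,.0861]))/.316)));print(ctrl.close_job())"
```

```text
[0.66498112 0.18584518 0.15409461] [ 3.16138616 -6.79748366  2.30593656] 23.19348818181686 24.99536218342044
0.15962921390498427 59.97768729190456
63.97768729190456 [ 0.014  0.035 -0.   ]
59.56170001398719
the job is handed in; nothing more can be done
None
```

I handed the job in at 19 s: the brass collar is seated on the hub and let go, and the gripper is holding the guard open at about 60° by arm position, since the scale pointer was hidden; I have seen no verdict.

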